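Refit the toppled centre handle on a lazy susan's square spindle

TASK

The wooden centre handle of the lazy susan has been pulled off and lies toppled on the table. Stand it upright and fit it back on the square spindle in the middle of the turntable, pushed down fully home so that its foot sits flush on the platter, and let go. Do not touch the things standing on the turntable, neither with the arm nor with the handle, and leave them standing there.

Things in the scene. Friction and masses are not known exactly. Their poses are not given: they have to be found in the camera images.
- handle: Beech centre handle, 146 mm long, 0.1 to 0.2 kg: square foot block 44 x 44 x 40 mm, short neck 33 mm thick, eight-sided grip, domed top. Origin on its axis, 75 mm above the foot's underside, near the centre of mass; z along the axis from foot to dome, x and y square to the sides of the foot. It starts lying level on a flat of its foot, axis 22 mm up, dome end sideways or towards the robot.
- mortise (a point): Centre of the handle's underside and of the mouth of its blind square mortise: 24 x 24 mm, 36 mm deep, sides parallel to those of the foot, mouth bevelled 1 mm. Axes as the handle's (z up into the handle).
- grip (a point): On the axis of the handle's grip, 83 mm above the underside of the foot. The grip is a straight eight-sided prism, 44 mm across flats, from 52 to 130 mm above the underside, then domes over to 146 mm; four of its flats are parallel to (and in plane with) the sides of the foot. Axes as the handle's.
- turntable: Fixed round foot of the lazy susan, 240 mm across. Origin on the turning axis at table height, z up. On it turns a round platter of pale ash, 360 mm in diameter, flat top 34 mm above the table; its bearing is stiff (0.3 N m of friction), it stays where it is left. THE PLATTER'S TURN IS NOT REPORTED. With the handle home, the handle's origin is 109 mm above the table.
- spindle_tip (a point): Centre of the top of the square beech spindle in the platter's middle: 22 x 22 mm, 32 mm high, top edges bevelled 1 mm. It turns with the platter, so its flats face any way and THESE AXES DO NOT SHOW IT: look, or rest the handle lightly on it and turn until it drops on. The handle fits in four ways, with 1 mm of play on each side.
- canister: Bystander: clear plastic canister of orange beads with a white screw lid, 78 mm in diameter, 114 mm high, 0.32 kg, standing on the platter about 120 mm from its centre. Origin: centre of its underside; z up.
- abacus: Bystander: compact beech abacus, 134 mm wide (along its y), 45 mm deep, 120 mm high, 0.25 kg, standing on the platter about 120 mm from its centre, broad side towards the spindle. Origin: centre of its underside; z up.
- dish: Bystander: grey ceramic dish, 94 mm in diameter, 30 mm high, 0.22 kg, standing on the platter about 120 mm from its centre. Origin: centre of its underside; z up.
Not all that is in view belongs to the job. Of the things like the handle, leave any that is red or turquoise; of the rest the larger one is meant.

How it is judged (in metres and radians):
On the way, in this order (a step that is already met when the one before it is completed fails the run):
1. the handle is upright, foot down (angle between handle's own z axis and vertical below 0.15 rad and z of handle in the frame of turntable above 0.07 m), for 0.2 s.
2. the spindle has entered the mortise by at least 8 mm (angle between handle's own z axis and vertical below 0.12 rad and horizontal distance between handle and turntable below 0.004 m and z of handle in the frame of turntable below 0.133 m), for 0.1 s.
At the end, for the whole second after the job is handed in: The handle stands on the spindle, its axis within 4 mm of the turntable's and within 0.05 rad of vertical, its foot flush on the platter (within 2.5 mm), released and at rest; canister, abacus and dish stand upright and at rest on the platter (horizontal distance between handle and turntable below 0.004 m and angle between handle's own z axis and vertical below 0.05 rad and z of handle in the frame of turntable between 0.106 and 0.1115 m and linear speed of each of handle, canister, abacus, dish below 0.02 m/s and angle between each of canister, abacus, dish's own z axis and vertical below 0.1 rad and horizontal distance between each of canister, abacus, dish and turntable below 0.16 m and z of each of canister, abacus, dish in the frame of turntable above 0.031 m); the robot touches nothing.
It fails at once if the canister is touched by the robot or the handle with more than 1 N, or tips over (contact force between canister and the arm above 1 N or contact force between canister and the fingers above 1 N or contact force between canister and handle above 1 N or angle between canister's own z axis and vertical above 0.35 rad).
It fails at once if the abacus is touched by the robot or the handle with more than 1 N, or tips over (contact force between abacus and the arm above 1 N or contact force between abacus and the fingers above 1 N or contact force between abacus and handle above 1 N or angle between abacus's own z axis and vertical above 0.35 rad).
It fails at once if the dish is touched by the robot or the handle with more than 1 N, or tips over (contact force between dish and the arm above 1 N or contact force between dish and the fingers above 1 N or contact force between dish and handle above 1 N or angle between dish's own z axis and vertical above 0.35 rad).
It also fails if it takes over 69 s, if anything falls off the work surface, if the arm or the gripper's body presses on something with over 40 N, if the wrist force passes 120 N, or if a joint passes its speed limit or range.

ROBOT

A 6-joint arm with a two-finger parallel gripper is mounted at the origin on the work surface. World frame = base frame: x ahead of the robot, y to its left, z up, the work surface at z = 0. Lengths are in mm, angles in rad, forces in N, time in s.
With the tool pointing down it reaches from about 275 to 825 mm from the base axis. Payload 4.9 kg.
Tool frame: the origin (TCP) lies midway between the tips of the shut fingers; the grasp point (between the pads) lies 19 mm behind it; y points along the fingers, z is the direction in which the jaws open and shut, and the axes are right-handed (so a half turn about y gives the same grasp; the last joint's range is limited). The gripper opens to 85 mm and grips with 20 to 120 N. Pads are 22 mm wide; open, the fingers measure 114 mm over their backs; the gripper's body (76 mm by 85 mm) begins 54 mm behind the grasp point. The pads swing forward as they close: fully open they stand 13 mm farther back than shut.
Start: joints at [1.088, 0.326, -0.193, 1.052, 0, 1.437], TCP at [187.969, 516.901, 231.281] pointing down, gripper open.
Joint ranges: [-2.65, 2.65], [-0.97, 1.79], [-1.3, 1.35], [-1.93, 2.1], [-1.47, 1.37], [-3.14, 3.14]. Speed limits (rad/s): [2.57, 2.57, 3.14, 3.14, 3.14, 3.14].

INTERFACE

Orientations are given as [roll, pitch, yaw] about the fixed x, y, z axes, in that order (R = Rz(yaw) Ry(pitch) Rx(roll)).
In Python, from bench import observe, get_image, camera_info, robot gives the robot as it stands.
- The arm moves only by the tool move_arm, never from a script. Its argument "motion" is a list of rows, each a list of 7 numbers: the shift along the tool's x, y, z in cm, then the turn, a rotation vector about the tool's x, y, z in rad, then the opening, from 0 (shut) to 1 (fully open). In form: [[x, y, z, wx, wy, wz, hand], ...]. A call has 1 to 10 rows; each row is the pose to reach, as a shift and turn from the pose commanded when the call began, along the tool's axes at that moment; what a row does not reach only later rows make up. A row lasts 1/12 s, in which the tool goes at most 41.7 mm and 7.16 degrees, less where a joint would pass 70% of its speed; a pose out of reach is approached as far as the arm can. A call with a gripper value outside its range is refused whole. The fingers move at their own pace and stop on an object; the grip force is fixed at half the most. Time passes only in rows, so rows that repeat a pose let the fingers close. It gives the time, the measured TCP pose, the force and the opening at its end, in the units of the state.
- observe(): the state, without advancing time (a new reading comes with each control period).
- get_image(name): name is "side" or "top" or "wrist"; returns the picture (480x640x3 uint8, red, green, blue); there is no depth.
- camera_info(name): a dict with "K" (3x3 intrinsics, pixels), "T" (4x4, takes a point from camera to world coordinates). Camera axes: x right, y up, looking along -z (the intrinsics and any distortion apply to the point x, -y, -z); pixel columns grow to the right and rows downward; lengths in mm; the calibration is good to about 2 mm. A picture is of the moment at which its call begins: read the wrist's pose just before it. camera_info takes no time and is no camera call; for the wrist camera it gives the pose at the moment of the call.
- robot.job_done(): hands the job in, once; it reports no verdict.
The state is a dict: "t": time; "qpos": joint angles; "qd": joint speeds; "joint_torque": joint torques, N m; "position": TCP position; "orientation": TCP orientation; "wrist_force": force on the tool from outside, world axes, zero at the start; "wrist_torque": the same for the moment, N m; "opening": finger opening in mm.
Only numpy, scipy, OpenCV 4.12 (cv2) and the standard library are available. Lean on these libraries where they do the work, as an engineer would, in place of code of your own. Each camera call takes 0.05 s, during which the arm holds its last target. There are 200 camera calls.

## Working session

There is one attempt and no reset: what is moved stays moved. The work goes in short steps, Python scripts to look and compute and a tool call to move; the robot and the scene stay as the last step left them, time stands still between calls to the robot, and variables do not carry over. Pictures are saved under pics/ and viewed, about 8 in all and at most 12, crops included, and the job is handed in when it is done.

Besides the shell and the picture viewer there is one more tool, called as a command line: name --pt "numbers of a row" for each row, then --argument value for the rest. move_arm: Moves the arm, as the interface text tells. Its arguments: {"type":"object","properties":{"motion":{"type":"array","items":{"type":"array","items":{"type":"number"}}}},"required":["motion"]}

```bash
mkdir -p pics; ls; python3 - <<'E'
from bench import observe,get_image,camera_info
import cv2,numpy as np
print(observe())
ims={n:get_image(n) for n in("side","top")}
for n,i in ims.items():
    cv2.imwrite(f"pics/{n}0.png",i[:,:,::-1]); c=camera_info(n); print(n,{k:np.round(v,3).tolist() if k in"KT" else v for k,v in c.items()})
E
```

```text
pics
{'t': 0.0, 'qpos': array([ 1.08779222e+00,  3.26940357e-01, -1.93587075e-01,  1.05201530e+00,
        2.04103523e-05,  1.43664773e+00]), 'qd': array([-1.60659317e-05,  1.08387832e-03, -1.92914117e-04, -1.28812139e-03,
        2.40777639e-03,  1.87783108e-03]), 'joint_torque': array([ 6.46500666e-04, -4.43403411e+01,  2.62438971e+01,  1.56226940e-02,
       -2.19177327e-04,  1.82477061e-05]), 'position': array([187.68325865, 516.36012877, 230.50255579]), 'orientation': array([-1.57252431e+00,  2.53802158e-04, -3.48855741e-01]), 'wrist_force': array([-0.16817762, -0.09889844,  0.79858773]), 'wrist_torque': array([ 0.01203874, -0.00888834, -0.04188274]), 'opening': 85.21686274648258}
side {'K': [[436.642, 0.0, 321.878], [0.0, 436.642, 241.926], [0.0, 0.0, 1.0]], 'T': [[-0.997, 0.046, -0.067, 462.727], [-0.08, -0.677, 0.732, 699.99], [-0.012, 0.734, 0.679, 705.514], [0.0, 0.0, 0.0, 1.0]]}
top {'K': [[505.225, 0.0, 318.139], [0.0, 505.225, 239.298], [0.0, 0.0, 1.0]], 'T': [[0.018, 0.978, -0.207, 310.657], [-1.0, 0.018, -0.003, -1.916], [0.001, 0.207, 0.978, 1053.214], [0.0, 0.0, 0.0, 1.0]]}
```

View pics/top0.png

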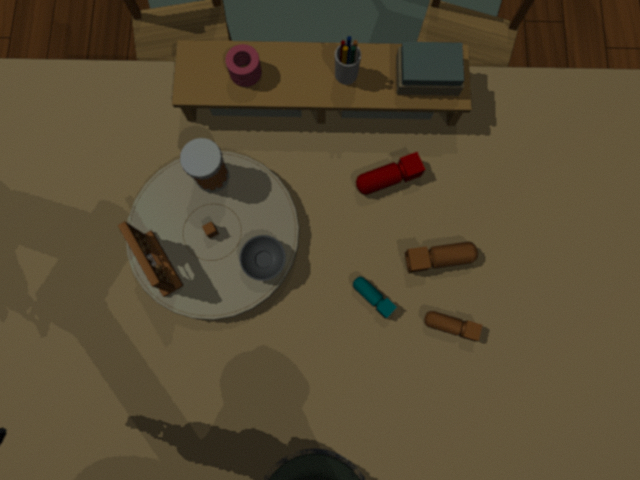

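View pics/side0.png

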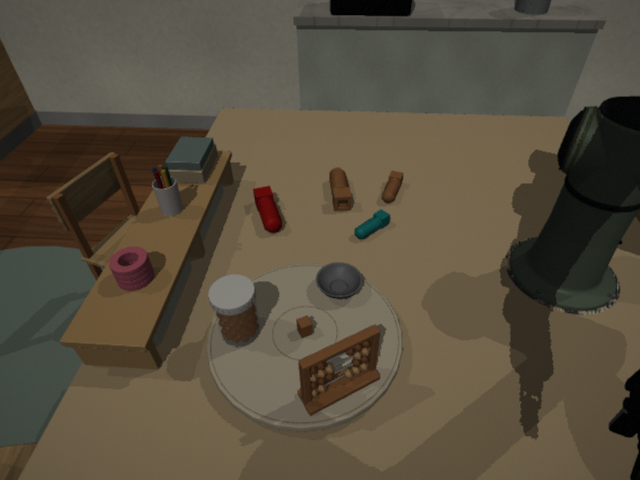

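Top view: the large beech handle has its foot at about (419,259) and its dome at about (476,252). The spindle is at (210,230), with the canister at (203,165), the dish at (263,258) and the abacus at (152,258). The side view agrees: handle (341,190), spindle (305,326). The gap on the robot's side, between abacus and dish, is free.

```bash
cat > h.py <<'E'
import numpy as np,cv2
from bench import observe,get_image,camera_info
from scipy.spatial.transform import Rotation as R
def cast(c,px,z):
    px=np.atleast_2d(px).astype(float); K,T=c["K"],c["T"]
    d=np.c_[(px[:,0]-K[0,2])/K[0,0],-(px[:,1]-K[1,2])/K[1,1],-np.ones(len(px))]@T[:3,:3].T
    o=T[:3,3]; return o+d*((z-o[2])/d[:,2])[:,None]
def proj(c,P):
    q=(np.atleast_2d(P)-c["T"][:3,3])@c["T"][:3,:3]; K=c["K"]
    return np.c_[K[0,0]*q[:,0]/-q[:,2]+K[0,2],K[1,1]*-q[:,1]/-q[:,2]+K[1,2]]
def tool():
    s=observe(); return s["position"],R.from_euler("xyz",s["orientation"]).as_matrix(),s
E
python3 - <<'E'
from h import *
for n,box,sbox in(("top",(395,235,490,280),(195,215,225,245)),("side",(322,160,362,215),(290,310,322,342))):
    im=cv2.imread(f"pics/{n}0.png"); c=camera_info(n)
    hsv=cv2.cvtColor(im,cv2.COLOR_BGR2HSV)
    for nm,b,z in(("handle",box,22),("spindle",sbox,66)):
        x0,y0,x1,y1=b; h=hsv[y0:y1,x0:x1]
        print(n,nm,"table hsv",h[0,0],"mid",h[(y1-y0)//2,(x1-x0)//2])
        m=((h[...,0]<14)&(h[...,1]>125)&(h[...,2]>50)).astype(np.uint8)
        k,l,s,ce=cv2.connectedComponentsWithStats(m); i=1+s[1:,4].argmax(); m=(l==i).astype(np.uint8)
        r=cv2.minAreaRect(np.argwhere(m)[:,::-1].astype(np.float32)); p=cv2.boxPoints(r)+[x0,y0]
        print(s[i],"rect",np.round(r[0],1)+[x0,y0],np.round(r[1],1),r[2]);print(np.round(cast(c,p,z),1).tolist(), "cen",cast(c,ce[i]+[x0,y0],z).round(1))
p,Rm,s=tool();print(Rm.round(3).tolist()); c=camera_info("wrist");print(np.round(c["K"],1).tolist(),np.round(c["T"],3).tolist())
w=get_image("wrist"); cv2.imwrite("pics/w0.png",w[:,:,::-1])
# montage of enlarged crops
t=cv2.imread("pics/top0.png");si=cv2.imread("pics/side0.png")
a=cv2.resize(t[200:260,180:240],(400,400),interpolation=2);b=cv2.resize(si[300:350,280:330],(400,400),interpolation=2)
cv2.imwrite("pics/m0.png",np.hstack([a,b,]))
E
```

```text
top handle table hsv [ 20 104 103] mid [ 14 179  74]
[50 26  3  3  5] rect [445.9 261.8] [1.3 2.7] 63.43495178222656
[[485.6, -260.9, 22.0], [488.3, -266.0, 22.0], [485.8, -267.1, 22.0], [483.2, -262.1, 22.0]] cen [[ 485.7 -264.2   22. ]]
top spindle table hsv [24 55 98] mid [ 15 173  87]
[14 16  2  2  2] rect [209.5 231.5] [1.4 0. ] 135.0
[[532.0, 217.7, 66.0], [532.0, 217.7, 66.0], [529.9, 219.6, 66.0], [529.9, 219.6, 66.0]] cen [[530.9 218.7  66. ]]
side handle table hsv [ 18  88 119] mid [ 14 155  82]
[  8   9  21  42 433] rect [340.3 189.2] [41.8 17.5] 81.46923065185547
[[535.0, -335.7, 22.0], [487.1, -351.9, 22.0], [464.1, -165.2, 22.0], [506.8, -152.0, 22.0]] cen [[ 498.9 -247.8   22. ]]
side spindle table hsv [ 19  59 116] mid [ 13 155  74]
[  8   7  14  20 138] rect [304.5 326.5] [19. 13.] 90.0
[[552.8, 214.3, 66.0], [529.2, 212.6, 66.0], [525.1, 253.7, 66.0], [547.8, 255.4, 66.0]] cen [[538.6 236.4  66. ]]
[[0.94, -0.001, 0.342], [-0.342, -0.001, 0.94], [-0.0, -1.0, -0.002]]
[[347.4, 0.0, 315.0], [0.0, 347.4, 239.9], [0.0, 0.0, 1.0]] [[0.342, -0.899, -0.274, 117.26], [0.94, 0.326, 0.101, 541.857], [-0.002, -0.292, 0.956, 373.381], [0.0, 0.0, 0.0, 1.0]]
```

View pics/w0.png

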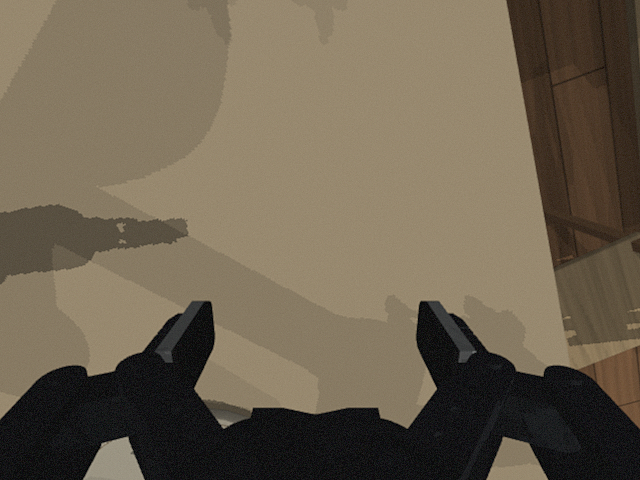

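The wrist camera sees only bare table at the start pose, so it's no use yet. I'll widen the hue mask and fit the platter rim.

```bash
python3 - <<'E'
from h import *
def big(m):
    k,l,s,ce=cv2.connectedComponentsWithStats(m.astype(np.uint8)); return (l==1+s[1:,4].argmax()).astype(np.uint8)
for n,box,sbox,pb in(("top",(395,230,490,280),(198,218,224,244),(110,135,310,335)),("side",(322,160,362,215),(290,310,322,342),(195,255,415,435))):
    im=cv2.imread(f"pics/{n}0.png"); c=camera_info(n); hsv=cv2.cvtColor(im,cv2.COLOR_BGR2HSV).astype(int)
    for nm,b,z in(("handle",box,22),("spindle",sbox,66)):
        x0,y0,x1,y1=b; h=hsv[y0:y1,x0:x1]
        m=big((h[...,0]<17)&(h[...,1]>(130 if nm=="handle" else 115)))
        pts=np.argwhere(m)[:,::-1].astype(np.float32)+np.float32([x0,y0])
        r=cv2.minAreaRect(pts); p=cv2.boxPoints(r)
        print(n,nm,len(pts),"rect",np.round(r,1) if 0 else r)
        print(" corners px",p.round(1).tolist(),"xy",cast(c,p,z)[:,:2].round(1).tolist(),"cen",cast(c,pts.mean(0),z)[0].round(1))
        if nm=="handle":
            # axis profile along world direction on z=22
            w=cast(c,pts,22 if n=="top" else 30)[:,:2]; mu=w.mean(0); v=np.linalg.svd(w-mu,full_matrices=0)[2][0]; v*=-np.sign(v[1])
            t=(w-mu)@v; q=(w-mu)@np.array([-v[1],v[0]])
            print(" axis dir(dome)",v.round(3),"mu",mu.round(1),"t",t.min().round(1),t.max().round(1))
            for a in np.arange(-80,80,10):
                k=(t>=a)&(t<a+10); 
                if k.any(): print("   ",a,q[k].min().round(0),q[k].max().round(0))
    x0,y0,x1,y1=pb; h=hsv[y0:y1,x0:x1]
    g=(h[...,1]<80)&(h[...,2]>40); cts,_=cv2.findContours(big(g),cv2.RETR_EXTERNAL,cv2.CHAIN_APPROX_NONE)
    ct=max(cts,key=len)[:,0]+[x0,y0]; w=cast(c,ct,34)[:,:2]
    hull=cv2.convexHull(w.astype(np.float32))[:,0]
    from scipy.optimize import least_squares
    f=least_squares(lambda u:np.hypot(*(w-u[:2]).T)-u[2],[535,215,180],loss="soft_l1",f_scale=2)
    print(n,"platter",f.x.round(1),"inl",np.mean(abs(f.fun)<4).round(2))
t=cv2.imread("pics/top0.png");si=cv2.imread("pics/side0.png")
cv2.imwrite("pics/m1.png",np.hstack([cv2.resize(a,(400,400),interpolation=cv2.INTER_CUBIC) for a in(t[210:250,190:230],si[305:345,285:325])]))
E
```

```text
top handle 1505 rect ((441.3199768066406, 255.73997497558594), (24.18305206298828, 72.26631927490234), 81.8698959350586)
 corners px [[403.79998779296875, 248.89999389648438], [475.3999938964844, 238.6999969482422], [478.79998779296875, 262.6000061035156], [407.29998779296875, 272.79998779296875]] xy [[511.3, -177.5], [535.8, -327.2], [485.3, -332.0], [461.3, -183.7]] cen [ 498.  -252.1   22. ]
 axis dir(dome) [ 0.159 -0.987] mu [ 498.  -252.2] t -72.2 78.5
    -80 -20.0 16.0
    -70 -23.0 24.0
    -60 -24.0 25.0
    -50 -25.0 25.0
    -40 -25.0 24.0
    -30 -22.0 25.0
    -20 -22.0 21.0
    -10 -24.0 22.0
    0 -23.0 22.0
    10 -24.0 22.0
    20 -23.0 22.0
    30 -23.0 22.0
    40 -21.0 22.0
    50 -23.0 22.0
    60 -20.0 21.0
    70 -17.0 15.0
top spindle 145 rect ((209.80001831054688, 229.6000518798828), (14.310833930969238, 10.733125686645508), 63.43495178222656)
 corners px [[201.8000030517578, 225.60000610351562], [211.39999389648438, 220.8000030517578], [217.8000030517578, 233.60000610351562], [208.1999969482422, 238.39999389648438]] xy [[542.8, 234.9], [553.1, 216.2], [526.9
[... 540 characters left out ...]
.5 102.5
    -80 -19.0 22.0
    -70 -20.0 21.0
    -60 -21.0 23.0
    -50 -22.0 22.0
    -40 -23.0 21.0
    -30 -26.0 20.0
    -20 -25.0 22.0
    -10 -24.0 21.0
    0 -25.0 22.0
    10 -23.0 22.0
    20 -21.0 21.0
    30 -20.0 21.0
    40 -21.0 23.0
    50 -19.0 22.0
    60 -20.0 21.0
    70 -19.0 20.0
side spindle 250 rect ((304.4178161621094, 326.2808532714844), (18.843624114990234, 14.630145072937012), 69.44395446777344)
 corners px [[294.29998779296875, 320.0], [308.0, 314.8999938964844], [314.6000061035156, 332.5], [300.8999938964844, 337.70001220703125]] xy [[558.7, 221.5], [535.2, 208.2], [519.5, 246.0], [542.4, 258.5]] cen [539.1 233.9  66. ]
side platter [541.9 225.  181. ] inl 0.77
```

View pics/m1.png

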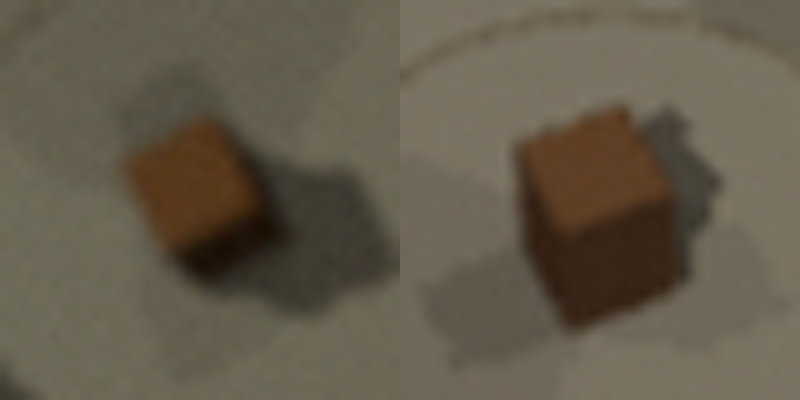

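The crops show the spindle's top face. In the left crop (top view) its corners are at about (128,160), (205,118), (265,208) and (182,252). In the right crop (side view) they are at (518,148), (625,105), (670,190) and (570,235).

```bash
python3 - <<'E'
from h import *
for n,o,q in(("top",(190,210),[(128,160),(205,118),(265,208),(182,252)]),("side",(285,305),[(118,148),(225,105),(270,190),(170,235)])):
    c=camera_info(n); P=cast(c,np.array(q)/10-.45+o,66)[:,:2]; e=np.roll(P,-1,0)-P
    print(n,P.round(1).tolist(),"c",P.mean(0).round(1),"len",np.hypot(*e.T).round(1),"az mod90",(np.degrees(np.arctan2(e[:,1],e[:,0]))%90).round(1))
p,Rm,s=tool();print(p,"reach az",np.degrees(np.arctan2(219,537)))
# handle: axis at z=22; foot end/dome end (top view silhouette near z~30); pick pose
zh=np.r_[.152,-.988,0]; zh/=np.linalg.norm(zh)
for tau in(35,):
    t=np.radians(tau); a=-np.sin(t)*zh+np.r_[0,0,-np.cos(t)]; x=np.cos(t)*zh+np.r_[0,0,-np.sin(t)]; Rt=np.c_[x,a,np.cross(x,a)]
    foot=np.r_[498,-252,0]-zh*72; foot[2]=22
    g=foot+zh*93; g[2]=26
    tcp=g+19*a; d=Rm.T@(tcp-p); print("foot",foot,"g",g,"tcp",tcp,"shift cm",d/10,"rotvec",R.from_matrix(Rm.T@Rt).as_rotvec().round(3))
E
```

```text
top [[542.9, 233.8], [551.9, 218.9], [533.5, 205.7], [524.2, 221.8]] c [538.1 220. ] len [17.4 22.6 18.6 22.2] az mod90 [31.  35.7 30.2 32.8]
side [[555.2, 219.7], [536.8, 208.7], [526.8, 227.1], [543.6, 238.1]] c [540.6 223.4] len [21.4 21.  20.1 21.7] az mod90 [31.1 28.7 33.3 32.3]
[187.74449954 516.49062226 230.66719945] reach az 22.186677893447985
foot [ 487.05188273 -180.83723777   22.        ] g [ 501.19320087 -272.75580565   26.        ] tcp [ 499.53608893 -261.98457804   10.43611116] shift cm [ 55.91135338  22.09541322 -62.47485036] rotvec [0.327 1.034 0.551]
```

The two views agree: spindle at about (539, 221), flats at 31° mod 90. The handle's foot end is at about (487,-181), dome direction (0.152,-0.988). I'll pick with the tool tilted 35°, so that with the handle upright the tool comes in 35° below horizontal at azimuth 31°, between dish and abacus. First the traverse.

move_arm --pt "58.7 0 -67.5 0.327 1.034 0.551 1" --pt "58.7 0 -67.5 0.327 1.034 0.551 1" --pt "58.7 0 -67.5 0.327 1.034 0.551 1" --pt "58.7 0 -67.5 0.327 1.034 0.551 1" --pt "58.7 0 -67.5 0.327 1.034 0.551 1" --pt "58.7 0 -67.5 0.327 1.034 0.551 1" --pt "58.7 0 -67.5 0.327 1.034 0.551 1" --pt "58.7 0 -67.5 0.327 1.034 0.551 1" --pt "58.7 0 -67.5 0.327 1.034 0.551 1" --pt "58.7 0 -67.5 0.327 1.034 0.551 1"

```text
t: 0.98
position: [332.9, 141.0, 231.6]
orientation: [-1.563, 0.606, -1.405]
wrist_force: [1.4, 0.2, -0.1]
opening: 85.5
```

```bash
cat >> h.py <<'E'
def frame(a,up):   # tool rotation with y=a, x nearest 'up'
    x=up-a*(up@a); x/=np.linalg.norm(x); return np.c_[x,a,np.cross(x,a)]
def go(tcp,Rt):
    p,Rm,s=tool(); d=Rm.T@(np.array(tcp)-p)/10; w=R.from_matrix(Rm.T@Rt).as_rotvec()
    print("at",p.round(1),"q",s["qpos"].round(2),"shift",d.round(2),"rot",w.round(3),"|",(np.linalg.norm(d)/4.17).round(1),(np.linalg.norm(w)/.125).round(1),"rows; F",s["wrist_force"].round(1),"open",round(s["opening"],1))
ZH=np.r_[.152,-.988,0]/np.hypot(.152,.988); t=np.radians(35)
PICK=frame(-np.sin(t)*ZH-np.r_[0,0,np.cos(t)],ZH)
E
python3 -c "
from h import *
go(np.r_[499.5,-262,10.4]-100*PICK[:,1],PICK)"
```

```text
at [332.9 141.  231.6] q [-0.29  0.09 -0.66  1.11  0.54  1.04] shift [ 47.57 -15.96   9.82] rot [-0.     0.011  0.004] | 12.3 0.1 rows; F [ 1.4  0.2 -0.1] open 85.5
```

move_arm --pt "47.6 -16.0 9.8 0 0.011 0.004 1" --pt "47.6 -16.0 9.8 0 0.011 0.004 1" --pt "47.6 -16.0 9.8 0 0.011 0.004 1" --pt "47.6 -16.0 9.8 0 0.011 0.004 1" --pt "47.6 -16.0 9.8 0 0.011 0.004 1" --pt "47.6 -16.0 9.8 0 0.011 0.004 1" --pt "47.6 -16.0 9.8 0 0.011 0.004 1" --pt "47.6 -16.0 9.8 0 0.011 0.004 1" --pt "47.6 -16.0 9.8 0 0.011 0.004 1" --pt "47.6 -16.0 9.8 0 0.011 0.004 1"

```text
t: 1.82
position: [476.8, -233.5, 117.3]
orientation: [-1.573, 0.609, -1.415]
wrist_force: [1.3, -0.6, 1.2]
opening: 85.4
```

```bash
python3 -c "
from h import *
go(np.r_[499.5,-262,10.4]-100*PICK[:,1],PICK)"
```

```text
at [ 476.8 -233.5  117.3] q [-0.79  0.76  0.05  1.38  0.34  0.53] shift [ 8.73 -3.05  1.78] rot [0.004 0.002 0.002] | 2.3 0.0 rows; F [ 1.3 -0.6  1.2] open 85.4
```

move_arm --pt "8.7 -3.05 1.8 0.004 0.002 0.002 1" --pt "8.7 -3.05 1.8 0.004 0.002 0.002 1" --pt "8.7 -3.05 1.8 0.004 0.002 0.002 1" --pt "8.7 -3.05 1.8 0.004 0.002 0.002 1" --pt "8.7 -3.05 1.8 0.004 0.002 0.002 1"

```text
t: 2.23
position: [507.8, -316.5, 92.4]
orientation: [-1.571, 0.612, -1.419]
wrist_force: [0.1, 0.7, 0.6]
opening: 85.5
```

```bash
python3 -c "
from h import *
go(np.r_[499.5,-262,10.4],PICK)
c=camera_info('wrist'); im=get_image('wrist')
b=np.ascontiguousarray(im[:,:,::-1])
A=np.r_[487.,-181,44]
for u in(0,93): 
  q=proj(c,A+ZH*u)[0]; print(q); cv2.circle(b,tuple(int(i) for i in q),4,(0,255,0),1)
cv2.imwrite('pics/w1.png',b)"
```

```text
at [ 507.8 -316.5   92.4] q [-0.84  0.93  0.33  1.5   0.32  0.49] shift [0.21 9.88 0.02] rot [ 0.    -0.    -0.001] | 2.4 0.0 rows; F [0.1 0.7 0.6] open 85.5
[315.88422016 119.35517301]
[316.02697308 244.22496357]
```

View pics/w1.png

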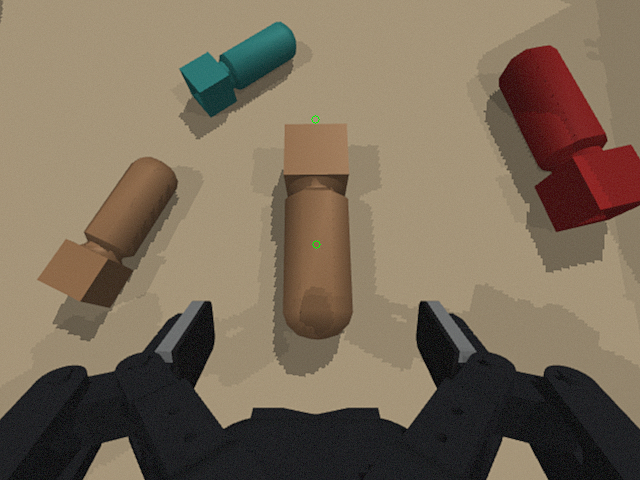

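The picture shows the big handle centred at column 316 and square in the jaws, with its foot edge level at row 124 (119 predicted, so the foot is about 4 mm further toward the dome). Neighbours are clear of the fingers. Go in and close.

move_arm --pt "0.2 4 0 0 0 0 1" --pt "0.3 8 0 0 0 0 1" --pt "0.4 9.8 0 0 0 0 1" --pt "0.4 9.8 0 0 0 0 1" --pt "0.4 9.8 0 0 0 0 0.3" --pt "0.4 9.8 0 0 0 0 0" --pt "0.4 9.8 0 0 0 0 0" --pt "0.4 9.8 0 0 0 0 0" --pt "0.4 9.8 0 0 0 0 0" --pt "0.4 9.8 0 0 0 0 0"

```text
t: 3.12
position: [501.4, -266.1, 13.0]
orientation: [-1.567, 0.607, -1.416]
wrist_force: [0.4, -2.1, 6.1]
opening: 43.0
```

move_arm --pt "0 0 0 0 0 0 0" --pt "0 0 0 0 0 0 0" --pt "0 0 0 0 0 0 0" --pt "0 0 0 0 0 0 0"

```text
t: 3.45
position: [501.4, -266.1, 13.0]
orientation: [-1.567, 0.607, -1.416]
wrist_force: [-0.5, -1.9, 6.5]
opening: 42.9
```

move_arm --pt "-2.3 -3.3 0 0 0 0 0" --pt "-4.6 -6.6 0 0 0 0 0" --pt "-6.9 -9.8 0 0 0 0 0" --pt "-9.2 -13.1 0 0 0 0 0" --pt "-11.5 -16.4 0 0 0 0 0" --pt "-13.8 -19.7 0 0 0 0 0" --pt "-13.8 -19.7 0 0 0 0 0"

```text
t: 4.03
position: [501.9, -266.2, 260.2]
orientation: [-1.56, 0.601, -1.413]
wrist_force: [0.9, -0.4, -0.7]
opening: 43.2
```

```bash
cat >> h.py <<'E'
az=np.radians(31); SP=np.r_[539.5,221.5]
def placeR(az=az): return frame(np.r_[np.cos(t)*np.cos(az),np.cos(t)*np.sin(az),-np.sin(t)],np.r_[0,0,1.])
def placeP(zfoot,xy=SP,az=az,g=89,off=19):  # TCP with foot underside at zfoot above xy
    return np.r_[xy,zfoot+g]+off*placeR(az)[:,1]
E
python3 -c "
from h import *
Rm=placeR(np.radians(-10))
go(np.r_[420,-100,330],Rm); go(placeP(220),placeR())"
```

```text
at [ 501.9 -266.2  260.2] q [-0.8   0.72  0.36  1.72  0.34  0.53] shift [-18.55   4.18  -5.52] rot [ 0.236 -1.342 -1.333] | 4.7 15.2 rows; F [ 0.9 -0.4 -0.7] open 43.2
at [ 501.9 -266.2  260.2] q [-0.8   0.72  0.36  1.72  0.34  0.53] shift [-41.87  24.21  12.58] rot [ 0.37  -2.069 -0.986] | 12.0 18.6 rows; F [ 0.9 -0.4 -0.7] open 43.2
```

move_arm --pt "-6 1.4 -1.8 0.236 -1.342 -1.333 0" --pt "-12 2.8 -3.6 0.236 -1.342 -1.333 0" --pt "-18.5 4.2 -5.5 0.236 -1.342 -1.333 0" --pt "-18.5 4.2 -5.5 0.236 -1.342 -1.333 0" --pt "-18.5 4.2 -5.5 0.236 -1.342 -1.333 0" --pt "-18.5 4.2 -5.5 0.236 -1.342 -1.333 0" --pt "-18.5 4.2 -5.5 0.236 -1.342 -1.333 0" --pt "-18.5 4.2 -5.5 0.236 -1.342 -1.333 0" --pt "-18.5 4.2 -5.5 0.236 -1.342 -1.333 0" --pt "-18.5 4.2 -5.5 0.236 -1.342 -1.333 0"

```text
t: 4.87
position: [418.8, -98.8, 324.3]
orientation: [-1.309, -0.422, -0.687]
wrist_force: [0.8, 0.8, -1.5]
opening: 42.7
```

```bash
python3 -c "
from h import *
go(np.r_[420,-100,330],placeR(np.radians(-10))); go(placeP(180)-np.r_[90,54,0],placeR())"
```

```text
at [418.8 -98.8 324.3] q [-0.55 -0.33 -0.73  0.72  0.2   0.13] shift [ 0.39 -0.44  0.11] rot [ 0.078 -0.463 -0.467] | 0.1 5.3 rows; F [ 0.8  0.8 -1.5] open 42.7
at [418.8 -98.8 324.3] q [-0.55 -0.33 -0.73  0.72  0.2   0.13] shift [-15.49   6.51  23.1 ] rot [ 0.554 -0.995 -0.334] | 6.9 9.5 rows; F [ 0.8  0.8 -1.5] open 42.7
```

move_arm --pt "-15.5 6.5 23.1 0.554 -0.995 -0.334 0" --pt "-15.5 6.5 23.1 0.554 -0.995 -0.334 0" --pt "-15.5 6.5 23.1 0.554 -0.995 -0.334 0" --pt "-15.5 6.5 23.1 0.554 -0.995 -0.334 0" --pt "-15.5 6.5 23.1 0.554 -0.995 -0.334 0" --pt "-15.5 6.5 23.1 0.554 -0.995 -0.334 0" --pt "-15.5 6.5 23.1 0.554 -0.995 -0.334 0" --pt "-15.5 6.5 23.1 0.554 -0.995 -0.334 0" --pt "-15.5 6.5 23.1 0.554 -0.995 -0.334 0" --pt "-15.5 6.5 23.1 0.554 -0.995 -0.334 0"

```text
t: 5.7
position: [461.7, 176.9, 257.1]
orientation: [-1.562, -0.958, 0.537]
wrist_force: [-0.1, -0.8, -2.6]
opening: 43.1
```

```bash
python3 -c "
from h import *
go(placeP(180)-np.r_[90,54,0],placeR());go(placeP(110),placeR())
cs={n:get_image(n) for n in('wrist','side','top')}
for n,i in cs.items(): cv2.imwrite(f'pics/p1{n}.png',i[:,:,::-1])
"
```

```text
at [461.7 176.9 257.1] q [-0.11 -0.25 -1.23 -0.25  0.52 -0.41] shift [ 0.1  -0.03 -0.18] rot [-0.006 -0.002 -0.002] | 0.0 0.1 rows; F [-0.1 -0.8 -2.6] open 43.1
at [461.7 176.9 257.1] q [-0.11 -0.25 -1.23 -0.25  0.52 -0.41] shift [ 0.4  12.58 -0.25] rot [-0.006 -0.002 -0.002] | 3.0 0.1 rows; F [-0.1 -0.8 -2.6] open 43.1
```

View pics/p1wrist.png

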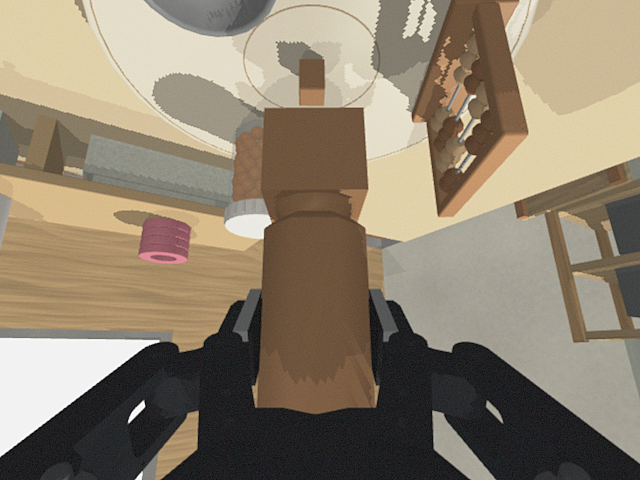

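The wrist view is upside down. The foot's lower edge is at row 107, columns 265–364; the spindle is at columns 300–324, with its base at row 59 and its tip edge near row 90. The spindle's sides run parallel to the foot's. I'll compare with the predicted projections.

```bash
python3 - <<'E'
from h import *
im=cv2.imread("pics/p1wrist.png"); c=camera_info("wrist"); p,Rm,s=tool()
g=cv2.cvtColor(im,cv2.COLOR_BGR2GRAY).astype(int)
print("col312 r52-112",g[52:113,308:317].mean(1).round().astype(int).tolist())
for r in(65,75,85,95,102): print(r,g[r,292:332].tolist())
for r in(112,130,150,170): 
    d=np.abs(np.diff(cv2.GaussianBlur(im,(3,3),0)[r].astype(int),axis=0)).sum(1); print("foot row",r,"edges",250+np.argsort(d[250:290])[-2:],350+np.argsort(d[350:385])[-2:])
print("col 300 foot rows",g[100:200:2,290:300].mean(1).round().astype(int).tolist())
u=np.r_[np.cos(az),np.sin(az),0]; l=np.r_[-np.sin(az),np.cos(az),0]
S=np.r_[SP,0]
print("pred spindle base near corners",proj(c,[S-11*u+11*l+[0,0,34],S-11*u-11*l+[0,0,34]]).round(1).tolist(),"tip near",proj(c,[S-11*u+11*l+[0,0,66],S-11*u-11*l+[0,0,66]]).round(1).tolist())
# handle model in hand: grasp = p-19*y ; axis up
G=p-19*Rm[:,1]; 
for h in(0,40): print("pred foot near corners at",h,proj(c,[G-22*u+22*l+[0,0,h-89],G-22*u-22*l+[0,0,h-89]]).round(1).tolist())
E
```

```text
col312 r52-112 [114, 108, 107, 107, 108, 108, 105, 94, 90, 91, 89, 88, 90, 90, 90, 91, 89, 90, 90, 90, 91, 90, 90, 89, 90, 90, 91, 90, 91, 89, 90, 91, 90, 89, 87, 96, 105, 118, 135, 139, 138, 137, 138, 138, 139, 139, 137, 139, 138, 139, 138, 139, 134, 152, 186, 158, 94, 86, 90, 89, 89]
65 [129, 122, 126, 126, 123, 128, 122, 104, 88, 88, 91, 87, 88, 89, 94, 87, 92, 89, 91, 91, 90, 90, 88, 92, 87, 92, 88, 87, 92, 85, 90, 80, 138, 185, 189, 189, 191, 187, 187, 189]
75 [188, 191, 188, 179, 160, 133, 111, 106, 84, 87, 91, 90, 90, 85, 90, 91, 91, 86, 92, 93, 87, 87, 91, 92, 86, 87, 87, 96, 89, 89, 88, 80, 135, 193, 208, 203, 202, 203, 203, 201]
85 [188, 182, 185, 184, 183, 190, 172, 115, 82, 91, 86, 90, 91, 90, 88, 89, 90, 94, 89, 88, 89, 88, 87, 88, 88, 93, 94, 91, 84, 90, 89, 86, 113, 167, 192, 184, 185, 182, 186, 183]
95 [185, 189, 184, 183, 186, 191, 168, 119, 123, 142, 139, 135, 140, 140, 139, 139, 138, 137, 137, 138, 136, 140, 136, 141, 136, 137, 142, 138, 136, 139, 138, 131, 163, 194, 187, 184, 186, 184, 184, 185]
102 [186, 187, 184, 186, 188, 190, 182, 132, 114, 143, 138, 136, 136, 141, 139, 136, 138, 140, 138, 139, 137, 134, 137, 138, 138, 136, 139, 138, 136, 141, 135, 144, 175, 190, 185, 187, 189, 186, 187, 183]
foot row 112 edges [263 264] [362 363]
foot row 130 edges [250 262] [363 364]
foot row 150 edges [262 261] [366 365]
foot row 170 edges [260 261] [367 366]
col 300 foot rows [181, 181, 181, 194, 94, 90, 89, 91, 91, 90, 89, 90, 90, 90, 89, 90, 90, 90, 90, 89, 90, 90, 89, 89, 90, 89, 90, 90, 90, 90, 90, 90, 88, 90, 90, 90, 90, 89, 89, 89, 90, 90, 90, 90, 90, 78, 75, 84, 86, 88]
pred spindle base near corners [[327.2, 58.1], [301.9, 58.4]] tip near [[327.9, 87.9], [301.8, 88.2]]
pred foot near corners at 0 [[364.9, 107.0], [261.2, 108.2]]
pred foot near corners at 40 [[370.4, 192.6], [257.1, 193.9]]
```

```bash
python3 - <<'E'
from h import *
c=camera_info("wrist"); p,Rm,s=tool()
Rp=R.from_euler("xyz",[-1.567,.607,-1.416]).as_matrix(); pp=np.r_[501.4,-266.1,13.]
F=np.r_[487.05,-180.84,22]+4*np.r_[ZH[:2],0]
f=Rp.T@(F-pp); zt=Rp.T@ZH; xt=Rp.T@np.r_[0,0,1.]   # foot centre, axis, "up" normal in tool
print("foot in tool",f.round(1),"axis",zt.round(3))
Fw=p+Rm@f; zw=Rm@zt; n=-(Rm@xt); l=np.cross(zw,n)
print("foot now",Fw.round(1),"tilt axis",zw.round(4),"az",np.degrees(np.arctan2(n[1],n[0])).round(2))
for dh in(-4,0,4):
  for h in(0,40): print(dh,h,proj(c,[Fw-22*n+22*l+zw*(h+dh),Fw-22*n-22*l+zw*(h+dh)]).round(1).tolist())
E
```

```text
foot in tool [-72.9  39.6  -1.2] axis [ 0.821 -0.57   0.   ]
foot now [455.3 169.4 175.4] tilt axis [ 0.0101 -0.0035  0.9999] az 30.43
-4 0 [[361.7, 101.4], [263.4, 101.3]]
-4 40 [[365.7, 181.9], [259.1, 181.8]]
0 0 [[362.1, 108.9], [263.0, 108.7]]
0 40 [[366.1, 190.7], [258.6, 190.6]]
4 0 [[362.4, 116.5], [262.6, 116.3]]
4 40 [[366.6, 199.7], [258.1, 199.6]]
```

The in-hand pose inferred from the pick matches this picture: predicted columns 263–362 and row 108, seen 263–363 and row 107. I'll use it, with the spindle corrected about 2.6 mm sideways from the wrist view.

```bash
cat >> h.py <<'E'
FT=np.r_[-73.4,39.9,-1.0]; ZT=np.r_[.821,-.57,0]/np.hypot(.821,.57)
def place(foot,azd):
    n=np.r_[np.cos(np.radians(azd)),np.sin(np.radians(azd)),0]; z=np.r_[0,0,1.]; l=np.cross(z,n)
    nt=np.cross(np.r_[0,0,1.],ZT)*1.; lt=np.r_[0,0,1.]   # tool z = +/- l
    nt=np.cross(lt,ZT); Rt=np.c_[n,l,z]@np.c_[nt,lt,ZT].T
    go(np.array(foot)-Rt@FT,Rt)
def footnow():
    p,Rm,s=tool(); n=Rm@np.cross([0,0,1.],ZT); print("foot",(p+Rm@FT).round(1),"axis",(Rm@ZT).round(4),"az",np.degrees(np.arctan2(n[1],n[0])).round(2))
E
python3 -c "
from h import *
footnow(); place([540.5,219.7,120],31); place([540.5,219.7,75],31)"
```

```text
foot [455.2 169.5 174.8] axis [ 0.0102 -0.0034  0.9999] az 30.61
at [463.3 174.7 257.8] q [-0.11 -0.25 -1.22 -0.25  0.52 -0.4 ] shift [1.19e+00 1.12e+01 1.00e-02] rot [ 0.001 -0.011 -0.007] | 2.7 0.1 rows; F [-1.  -0.1 -1.2] open 42.7
at [463.3 174.7 257.8] q [-0.11 -0.25 -1.22 -0.25  0.52 -0.4 ] shift [-2.49 13.79 -0.03] rot [ 0.001 -0.011 -0.007] | 3.4 0.1 rows; F [-1.  -0.1 -1.2] open 42.7
```

move_arm --pt "1.2 4 0 0.001 -0.011 -0.007 0" --pt "1.2 8 0 0.001 -0.011 -0.007 0" --pt "1.2 11.2 0 0.001 -0.011 -0.007 0" --pt "1.2 11.2 0 0.001 -0.011 -0.007 0" --pt "0 12.1 0 0.001 -0.011 -0.007 0" --pt "-1.2 12.9 0 0.001 -0.011 -0.007 0" --pt "-2.5 13.8 0 0.001 -0.011 -0.007 0" --pt "-2.5 13.8 0 0.001 -0.011 -0.007 0" --pt "-2.5 13.8 0 0.001 -0.011 -0.007 0" --pt "-2.5 13.8 0 0.001 -0.011 -0.007 0"

```text
t: 6.68
position: [548.1, 226.8, 159.6]
orientation: [-1.574, -0.966, 0.547]
wrist_force: [0.1, 0.3, -1.4]
opening: 42.7
```

```bash
python3 - <<'E'
from h import *
footnow(); place([540.5,219.7,75],31)
for n in('wrist','side','top'): cv2.imwrite(f'pics/p2{n}.png',get_image(n)[:,:,::-1])
c=camera_info('wrist'); np.savez('c2.npz',K=c['K'],T=c['T'])
footnow()
a=cv2.imread('pics/p2wrist.png')[60:220,220:420]; b=cv2.imread('pics/p2side.png')
print(proj(camera_info('side'),[540,220,66]))
cv2.imwrite('pics/m2.png',np.hstack([cv2.resize(a,(500,400),interpolation=2),cv2.resize(b[270:370,268:343],(300,400),interpolation=2)]))
E
```

```text
foot [541.1 221.2  76.5] axis [-3.1e-03  3.0e-04  1.0e+00] az 31.19
at [548.1 226.8 159.6] q [ 0.07  0.29 -1.2  -0.83  0.38 -0.28] shift [-0.19 -0.   -0.12] rot [-0.002  0.003  0.002] | 0.1 0.0 rows; F [ 0.1  0.3 -1.4] open 42.7
foot [541.5 221.2  77.2] axis [-4.9e-03  3.0e-04  1.0e+00] az 31.2
[[304.64848592 319.94421388]]
```

View pics/m2.png

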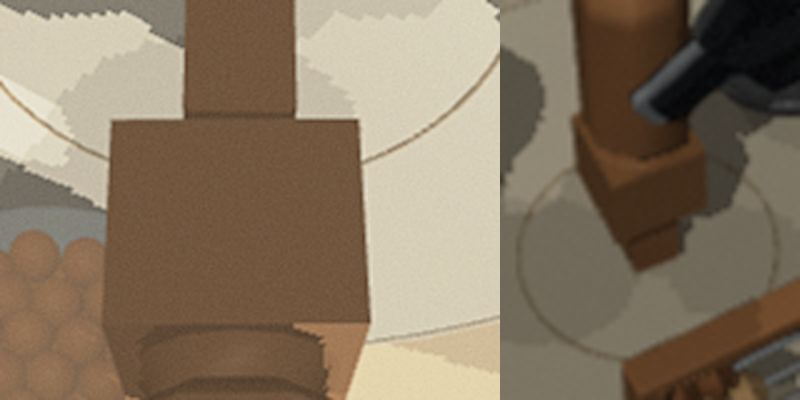

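Left crop (wrist): spindle at columns 185–296, foot at 111–359 with its lower edge at row 120; the edges are parallel, so the yaw is right. Right crop (side): the foot hangs directly over the spindle. I'll work out the remaining offsets.

```bash
python3 - <<'E'
from h import *
z=np.load('c2.npz'); c={'K':z['K'],'T':z['T']}; g=cv2.imread('pics/p2wrist.png')
print("rows95-112",g[95:113,300:330].mean((1,2)).round(0).tolist())
for r in(70,80,90,100): print(r,"spindle L",g[r,288:300].mean(1).round().astype(int).tolist(),"R",g[r,332:344].mean(1).round().astype(int).tolist())
for r in(112,120): print(r,"foot L",g[r,258:270].mean(1).round().astype(int).tolist(),"R",g[r,358:370].mean(1).round().astype(int).tolist())
n=np.r_[np.cos(np.radians(31.1)),np.sin(np.radians(31.1))]; l=np.r_[-n[1],n[0]]
for nm,px,zz in(("spindle bevel edge",(316.2,103.8),65),("spindle base?",(316.2,105),66),("foot near edge",(314,107.5),76.8)):
    P=cast(c,px,zz)[0]; print(nm,P.round(1),"along n",(P[:2]@n).round(1),"l",(P[:2]@l).round(1))
E
```

```text
rows95-112 [87.0, 88.0, 87.0, 87.0, 87.0, 88.0, 87.0, 87.0, 87.0, 81.0, 73.0, 72.0, 79.0, 87.0, 88.0, 87.0, 88.0, 87.0]
70 spindle L [127, 123, 120, 127, 126, 117, 92, 87, 84, 85, 88, 87] R [85, 88, 88, 83, 81, 99, 161, 190, 188, 184, 189, 184]
80 spindle L [185, 185, 187, 191, 194, 165, 83, 85, 87, 86, 85, 88] R [84, 92, 89, 87, 86, 93, 170, 212, 203, 202, 202, 201]
90 spindle L [184, 185, 188, 187, 180, 134, 77, 84, 87, 89, 91, 87] R [86, 83, 87, 88, 88, 74, 149, 193, 188, 187, 185, 181]
100 spindle L [186, 186, 185, 191, 173, 113, 79, 86, 88, 86, 91, 88] R [84, 86, 88, 87, 87, 77, 115, 173, 190, 184, 186, 183]
112 foot L [183, 184, 184, 187, 187, 172, 112, 80, 87, 89, 86, 90] R [89, 89, 84, 89, 83, 109, 174, 202, 204, 202, 200, 201]
120 foot L [165, 180, 190, 191, 193, 162, 93, 84, 88, 86, 87, 85] R [90, 88, 87, 85, 83, 73, 160, 211, 203, 198, 205, 202]
spindle bevel edge [532.6 217.6  65. ] along n 568.5 l -88.8
spindle base? [532.3 217.4  66. ] along n 568.1 l -88.8
foot near edge [522.8 210.4  76.8] along n 556.3 l -89.8
```

Offsets: the handle has to move about 1 mm outward and 0.8 mm along tool z. Apply that and come down 15 mm slowly, to 4 mm below the tip height.

move_arm --pt "0.06 0.08 0.08 -0.002 0.003 0.004 0" --pt "0.06 0.08 0.08 -0.002 0.003 0.004 0" --pt "-0.35 0.37 0.08 -0.002 0.003 0.004 0" --pt "-0.76 0.65 0.08 -0.002 0.003 0.004 0" --pt "-0.92 0.76 0.08 -0.002 0.003 0.004 0" --pt "-1.09 0.88 0.08 -0.002 0.003 0.004 0" --pt "-1.17 0.94 0.08 -0.002 0.003 0.004 0" --pt "-1.17 0.94 0.08 -0.002 0.003 0.004 0"

```text
t: 7.5
position: [547.8, 227.9, 142.7]
orientation: [-1.57, -0.96, 0.541]
wrist_force: [-0.5, -0.1, -1.8]
opening: 42.7
```

```bash
python3 -c "
from h import *
footnow(); print(observe()['wrist_force'],observe()['wrist_torque'])"
```

```text
foot [540.2 222.2  59.7] axis [0.0033 0.0017 1.    ] az 31.02
[-0.51970939 -0.14396681 -1.81878768] [-0.54303646  0.83627163 -0.02618453]
```

There's no contact force with the foot about 6 mm below the spindle tip, so it's going on. Continue down in small steps.

move_arm --pt "-0.25 0.17 0 0 0 0 0" --pt "-0.49 0.34 0 0 0 0 0" --pt "-0.74 0.51 0 0 0 0 0" --pt "-0.99 0.68 0 0 0 0 0" --pt "-1.23 0.86 0 0 0 0 0" --pt "-1.23 0.86 0 0 0 0 0"

```text
t: 8.0
position: [547.8, 228.0, 127.6]
orientation: [-1.57, -0.96, 0.541]
wrist_force: [-0.2, -0.1, -0.8]
opening: 43.0
```

```bash
python3 -c "
from h import *
footnow(); print(observe()['wrist_force'],observe()['wrist_torque'])"
```

```text
foot [540.3 222.3  44.6] axis [0.0032 0.0017 1.    ] az 31.03
[-0.1746714  -0.06012087 -0.84994823] [-0.55946387  0.9004879  -0.02737501]
```

move_arm --pt "-0.25 0.17 0 0 0 0 0" --pt "-0.49 0.34 0 0 0 0 0" --pt "-0.66 0.46 0 0 0 0 0" --pt "-0.78 0.54 0 0 0 0 0" --pt "-0.86 0.6 0 0 0 0 0" --pt "-0.94 0.66 0 0 0 0 0" --pt "-0.94 0.66 0 0 0 0 0"

```text
t: 8.58
position: [548.0, 228.0, 117.1]
orientation: [-1.571, -0.962, 0.542]
wrist_force: [-2.3, -1.3, 2.3]
opening: 42.9
```

```bash
python3 -c "
from h import *
footnow(); print(observe()['wrist_force'],observe()['wrist_torque'])
for n in('wrist','side'): cv2.imwrite(f'pics/p3{n}.png',get_image(n)[:,:,::-1])
a=cv2.imread('pics/p3wrist.png')[:300,180:460]; b=cv2.imread('pics/p3side.png')[250:370,260:350]
cv2.imwrite('pics/m3.png',np.hstack([cv2.resize(a,(420,450),interpolation=2),cv2.resize(b,(340,450),interpolation=2)]))"
```

```text
foot [540.6 222.3  34.1] axis [0.0017 0.0013 1.    ] az 31.02
[-2.32301294 -1.28428444  2.33404096] [-0.50537493  0.85284569 -0.03947105]
```

View pics/m3.png

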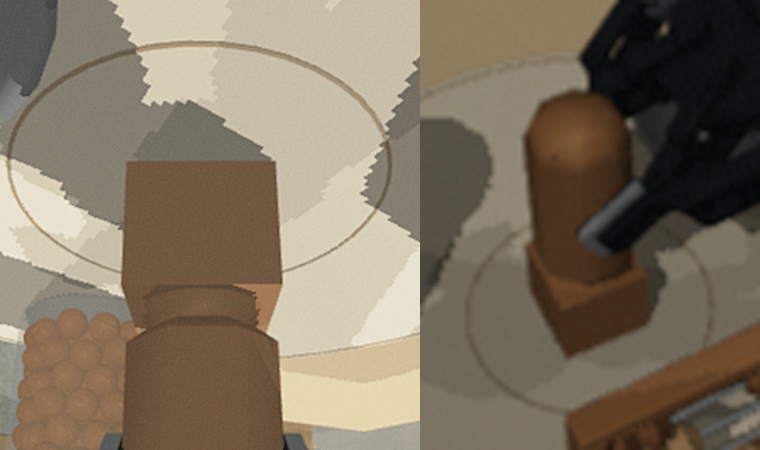

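Both crops show the foot standing on the platter, centred in the engraved ring, with no spindle visible; the foot is at z 34 and the first contact force shows. A light extra push down to confirm it's home.

move_arm --pt "-0.08 0.06 0 0 0 0 0" --pt "-0.16 0.11 0 0 0 0 0" --pt "-0.16 0.11 0 0 0 0 0" --pt "-0.16 0.11 0 0 0 0 0"

```text
t: 9.02
position: [548.4, 228.1, 117.1]
orientation: [-1.572, -0.966, 0.543]
wrist_force: [-11.6, -6.4, 16.4]
opening: 43.3
```

It's hard against the platter: 16 N up and no further travel. Relax, open partway, and back off along the tool axis.

move_arm --pt "0.16 -0.11 0 0 0 0 0" --pt "0.16 -0.11 0 0 0 0 0" --pt "0.16 -0.11 0 0 0 0 0.6" --pt "0.16 -0.11 0 0 0 0 0.75" --pt "0.16 -0.11 0 0 0 0 0.75" --pt "0.16 -0.11 0 0 0 0 0.75" --pt "0.16 -0.11 0 0 0 0 0.75"

```text
t: 9.6
position: [548.3, 228.0, 117.0]
orientation: [-1.572, -0.962, 0.542]
wrist_force: [-0.7, -0.3, 0.1]
opening: 64.2
```

move_arm --pt "0 -1 0 0 0 0 0.75" --pt "0 -2 0 0 0 0 0.75" --pt "0 -4 0 0 0 0 0.75" --pt "0 -7 0 0 0 0 0.75" --pt "0 -10 0 0 0 0 0.75" --pt "0 -13 0 0 0 0 0.75" --pt "0 -16 0 0 0 0 0.75" --pt "0 -16 0 0 0 0 0.75" --pt "0 -16 0 0 0 0 0.75"

```text
t: 10.35
position: [447.3, 156.5, 226.0]
orientation: [-1.573, -0.949, 0.548]
wrist_force: [1.1, -0.2, -0.2]
opening: 63.8
```

```bash
python3 -c "
from h import *
s=observe();print(s['t'],s['wrist_force'],s['opening'])
for n in('top','side'): cv2.imwrite(f'pics/p4{n}.png',get_image(n)[:,:,::-1])
a=cv2.imread('pics/p4top.png')[120:340,100:320]; b=cv2.imread('pics/p4side.png')[240:450,190:420]
cv2.imwrite('pics/m4.png',np.hstack([cv2.resize(a,(400,400),interpolation=2),cv2.resize(b,(400,400),interpolation=2)]))"
```

```text
10.35 [ 1.05340722 -0.17924266 -0.19555415] 63.79922101416237
```

View pics/m4.png

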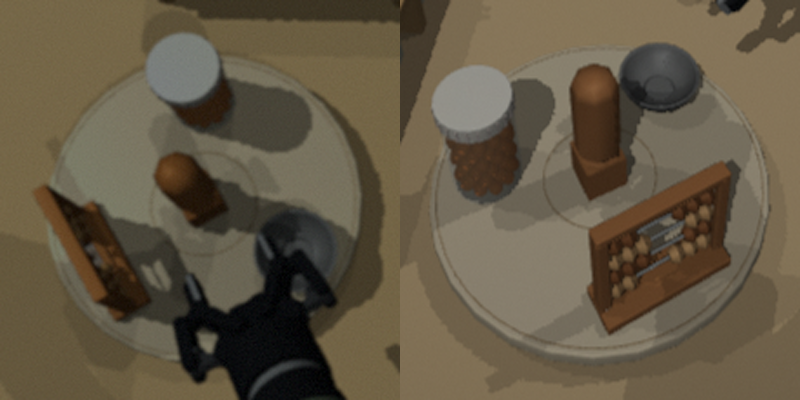

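Both views show the handle upright in the centre, the canister, abacus and dish standing in place, and the gripper clear. Handing in.

```bash
python3 -c "
from bench import robot,observe
robot.job_done(); print(observe()['t'])"
```

```text
the job is handed in; nothing more can be done
the job is handed in; nothing more can be done
```

The handle is back on the spindle, upright, pushed home and let go. I handed the job in with about 10.4 s on the robot's clock. The hand-in gives no verdict.

**What I did:** I picked up the large beech handle with the tool tilted 35° and stood it upright in the air. I then brought it in between the dish and the abacus, turned to the spindle's flats at 31°. The wrist camera showed it about 1 mm off in each direction, so I corrected that before lowering it.

**Last checks:**
- **Fit:** it slid on with almost no force. The computed height of the foot's underside was 34.1 mm, against 34 mm for the platter top. A light extra push met 16 N upward and moved no further.
- **After release:** the wrist force was near zero and the gripper clear. The last top and side pictures show the handle upright in the middle, and the canister, abacus and dish standing in place.
- **Disagreement:** the first top and side views differed by 2–3 mm on where the spindle was; the close wrist view settled it. No check failed.

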